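# Unlock the bottle shaker and pack its bottles away

## Robot

A 7-joint arm with a two-finger parallel gripper is mounted at the origin on the work surface. World frame = base frame: x ahead of the robot, y to its left, z up, the work surface at z = 0. Lengths are in m, angles in rad, forces in N, time in s.
With the tool pointing down it reaches from about 0.425 to 0.825 m from the base axis. Payload 3.6 kg.
Tool frame: the origin (TCP) lies where the fingers leave the gripper's body, on its centre line; the fingertips stand 73 mm ahead of it and the grasp point (between the pads) lies 54 mm ahead of it; z points along the fingers, y is the line along which they close (so a half turn about z gives the same grasp; the last joint's range is limited). The gripper opens to 85 mm and grips with 20 to 120 N. Pads are 22 mm wide; open, the fingers measure 114 mm over their backs; the gripper's body (76 mm by 85 mm) begins 54 mm behind the grasp point. The pads swing forward as they close: fully open they stand 13 mm farther back than shut.
Start: joints at [1.143, 0.615, -0.013, 1.423, 0.008, 1.103, -0.04], TCP at [0.254, -0.598, 0.304] pointing down, gripper open.
Joint ranges: [-3.12, 3.12], [-0.3, 2.06], [-1.34, 1.32], [0.26, 2.42], [-1.36, 4.5], [0.01, 1.98], [-2.84, 2.84]. Speed limits (rad/s): [2.79, 2.79, 3.14, 3.14, 3.14, 3.14, 3.14].

## Interface

Orientations are given as a unit quaternion [x, y, z, w].
In Python, from station import arm, snapshot, camera_info, ticket gives the robot as it stands. Calls block until the motion is done:
- arm.movep(position, orientation): joint-space move of the TCP to a pose.
- arm.line_to(position, velocity=0.15, ori=None): straight line of the TCP; ori=None keeps the orientation; velocity is the mean speed in m/s.
- arm.move_j(angles): joint-space move.
- arm.move_gripper(opening, effort=None): opening from 0.0 (shut) to 1.0 (fully open); effort is the grip in N (None keeps the last); returns when the fingers have stopped.
- arm.pause(seconds).
- arm.ik(position, orientation): joint angles nearest the present ones, or None.
- snapshot(name): name is "scene" or "top" or "wrist"; returns the picture (480x640x3 uint8, blue, green, red); there is no depth.
- camera_info(name): a dict with "fx", "fy", "cx", "cy" (pixels), "R" (3x3) and "t" (3): a world point X has camera coordinates R X + t; the wrist camera has in their place "T_tool_cam" (4x4, takes a point from camera to tool coordinates, whose origin is the TCP and whose axes are the flange's). Camera axes: x right, y down, z forward; pixel columns grow to the right and rows downward; lengths in m; the calibration is good to about 2 mm. A picture is of the moment at which its call begins: read the wrist's pose just before it. camera_info takes no time and is no camera call.
A pose or a line that the arm cannot do raises arm.MotionError and nothing moves.
- ticket.finish_job(): hands the job in; it is judged then, once.
Readings, each from a call of its own:
- arm.read_time(): time.
- arm.read_joint_positions(): joint angles.
- arm.read_dq(): joint speeds.
- arm.read_effort(): joint torques, N m.
- arm.read_tool_pos(): TCP position.
- arm.read_eef_rot(): TCP orientation.
- arm.read_ft_force(): force on the tool from outside, world axes, zero at the start.
- arm.read_wrist_torque(): the same for the moment, N m.
- arm.read_opening(): opening from 0.0 (shut) to 1.0 (fully open).
- arm.read_finger_force(): force on a finger pad.
Only numpy, scipy, OpenCV 4.12 (cv2) and the standard library are available. Lean on these libraries where they do the work, as an engineer would, in place of code of your own. Each camera call takes 0.05 s, during which the arm holds its last target. There are 200 camera calls.

## Task

The shaking run is over: work the tight steel wedge out of the shaker's clamp by rocking it a little from side to side while easing it up (the shaker only stands on the bench, so it must not be lifted, tipped or dragged by yanking) and stand the wedge in the white caddy. Then move every bottle from the shaker into the black keeping box, standing upright, one to a compartment, and slide the box's cover shut until its tab clicks down behind the ledge. Do not let a bottle fall over, and leave the other things on the bench where they are.

Things in the scene. Friction and masses are not known exactly. Their poses are not given: they have to be found in the camera images.
- shaker: White bottle shaker, 3.6 kg, loose on the bench, x -105 to 85, y -150 to 150 mm. Origin on the bench; z up, y along the row. Platform top z = 70 mm; four 55 mm bays (fences 12 mm high), centres x = -45, y = -87, -29, 29, 87 mm. Beyond them a clamp bar, then posts at x = 39 to 55 mm: middle one 50 mm wide, top z = 136; two at y = +-108, tops z = 147. About 33 N up or 20 N sideways moves it.
- clamp (a joint): Clamp bar along the shaker's x axis, m: 0 with the wedge fully in, 0.008 fully open. Springs push it open (56 N at 0, 16 N at 0.008); only the wedge holds it. At 0 its lip (top z = 142 mm) covers the bottles' shoulders by 5 mm, so none can be lifted. The wedge must rise about 45 mm for the bar to open fully; then it is loose.
- clamp_slot (a point): Where 16 mm steel shoes on bar and middle post pinch the wedge: shaker x = 17, y = 0, z = 134 mm; axes of the shaker. The wedge can turn about the shaker's x axis here and slide in the y-z plane. A straight pull needs 45 to 60 N; 15 to 20 N sideways at the tail turns it, and while it turns (0.15 to 0.2 rad to either side) it eases up 2 to 3 mm a stroke with little force.
- wedge: Steel wedge 140 mm long, 34 mm wide (y), 0.3 kg. Origin at its thin end; z towards the tail; flat face at x = 10 mm, face sloping 10 degrees on -x, 12 mm thick at the end. The straight tail, z = 75 to 140 mm, is 22 mm thick (x = -12 to 10). Starts upright in the clamp, thin end down, axes as the shaker's, origin at shaker x = 18.6, y = 0, z = 74 mm; its tail stands free above.
- wedge_mid (a point): Middle of the wedge, 70 mm from its thin end; carried by the wedge.
- bottle1: White capped bottle: body 52 mm in diameter to 62 mm height, short neck, grey cap 36 mm in diameter from 70 to 100 mm height, 0.10 to 0.20 kg. Origin: centre of the underside; z up. Starts in one of the shaker's bays. Two to four of the four bottles are present.
- bottle2: White capped bottle: body 52 mm in diameter to 62 mm height, short neck, grey cap 36 mm in diameter from 70 to 100 mm height, 0.10 to 0.20 kg. Origin: centre of the underside; z up. Starts in one of the shaker's bays. Two to four of the four bottles are present.
- bottle3: White capped bottle: body 52 mm in diameter to 62 mm height, short neck, grey cap 36 mm in diameter from 70 to 100 mm height, 0.10 to 0.20 kg. Origin: centre of the underside; z up. Starts in one of the shaker's bays. Two to four of the four bottles are present.
- bottle4: White capped bottle: body 52 mm in diameter to 62 mm height, short neck, grey cap 36 mm in diameter from 70 to 100 mm height, 0.10 to 0.20 kg. Origin: centre of the underside; z up. Starts in one of the shaker's bays. Two to four of the four bottles are present.
- keepbox: Black box fixed to the bench, 172 x 172 mm, walls 5 mm thick, 115 mm high. Origin: centre of the underside; z up. Inner floor at z = 5 mm, parted by low dividers (4 mm thick, top z = 30) into four compartments of 79 mm, centres x, y = +-41.5 mm. Cover rails along y = +-86 mm, tops z = 127, run on 100 mm beyond the +x wall on legs. A round ledge stands on the middle of the +x wall.
- cover (a joint): Sliding cover of the keeping box, m: 0 = fully shut, 0.155 = fully open, drawn towards the box's +x. Plate 170 x 158 x 5 mm, top at z = 120.5 mm, centred over the box when shut. Starts partly open. Friction 2 N; over the last 18 mm about 10 N while the tab rides over the ledge; below 0.003 the tab has dropped behind it.
- cover_grip (a point): Centre of the cover's upright grip, 14 mm thick along the box's x, 60 mm wide along its y, 26 mm tall, top at z = 146.5 mm; this point is 13 mm below the top and moves with the cover. With the cover shut it lies at box x = -25, y = 0 mm. Same axes as the box.
- tab (a joint): Bending of the flexible tongue at the trailing (+x) end of the cover, rad: 0 when relaxed, rising to about 0.08 while its nib rides over the ledge; back near 0 once it has clicked.
- caddy: Loose open-topped white plastic caddy, 110 x 110 mm, 75 mm high, walls and floor 5 mm, 0.5 kg. Origin: centre of the underside; z up. The wedge is to stand (or lean) in it.
- tip_box: Magenta pipette-tip box, 120 x 80 x 56 mm, bystander. Origin: centre of the underside.
- pipette: Black and white pipette lying on the bench, about 270 mm long along its x, bystander. Origin: on its underside near the middle.
- tube_rack: White tube rack with tubes, 90 x 160 x 88 mm, bystander. Origin: centre of the underside.

How it is judged:
By the outcome, as a careful person would: the job done as asked, in the order asked, and still so for the second after the job is handed in, with the robot touching nothing.
Of bottle1, bottle2, bottle3, bottle4 only 2 to 4 are there at a start; the rules pass over those that are not, and their reading is None.
At some moment in a run one of caddy may be knocked a few centimetres aside while the robot is not near it.
It also fails if it takes over 210 s, if anything falls off the work surface, if the arm or the gripper's body presses on something with over 40 N, if the wrist force passes 120 N, or if a joint passes its speed limit or range.

## Working session

There is one attempt and no reset: what is moved stays moved. The work goes in short steps, each a Python script; the robot and the scene stay as the last script left them, time stands still between calls to the robot, and variables do not carry over. Pictures are saved under pics/ and viewed, at most 14 in all, crops included, and the job is handed in when it is done.

```bash
ls; mkdir -p pics; python3 - <<'E'
from station import arm, snapshot, camera_info
import cv2,numpy as np
a=snapshot("scene");b=snapshot("top")
cv2.imwrite("pics/scene.png",a);cv2.imwrite("pics/top.png",b)
for n in("scene","top","wrist"):print(n,camera_info(n))
print(arm.read_time(),arm.read_eef_rot(),arm.read_ft_force())
E
```

```text
pics
scene {'fx': 521.652350072691, 'fy': 521.652350072691, 'cx': 325.5076610502268, 'cy': 234.37958223922902, 'R': array([[-0.30002712,  0.95379703, -0.01596711],
       [ 0.62171181,  0.18281631, -0.76161186],
       [-0.72350408, -0.23843115, -0.64783673]]), 't': array([ 0.19709561, -0.26272722,  1.43450591])}
top {'fx': 493.05556064338833, 'fy': 493.05556064338833, 'cx': 318.9010474005424, 'cy': 246.87320084844563, 'R': array([[ 1.57999200e-01, -9.87439199e-01, -2.86378594e-04],
       [-9.66200236e-01, -1.54540932e-01, -2.06335176e-01],
       [ 2.03699183e-01,  3.28774917e-02, -9.78481330e-01]]), 't': array([-0.1080947 ,  0.56197495,  0.95955894])}
wrist {'fx': 390.58564200345813, 'fy': 390.58564200345813, 'cx': 316.206830894721, 'cy': 244.40443677012223, 'T_tool_cam': array([[-3.68963861e-05, -9.55831407e-01, -2.93915500e-01,
         7.47242543e-02],
       [ 9.99999830e-01, -2.06411105e-04,  5.45727726e-04,
        -4.10407573e-04],
       [-5.82291123e-04, -2.93915430e-01,  9.55831251e-01,
        -6.99078295e-02],
       [ 0.00000000e+00,  0.00000000e+00,  0.00000000e+00,
         1.00000000e+00]])}
0.1 [ 9.79978661e-01  1.99099070e-01 -2.54144285e-04 -1.14883657e-03] [ 0.80325436 -0.19970036 -0.66491473]
```

View pics/scene.png

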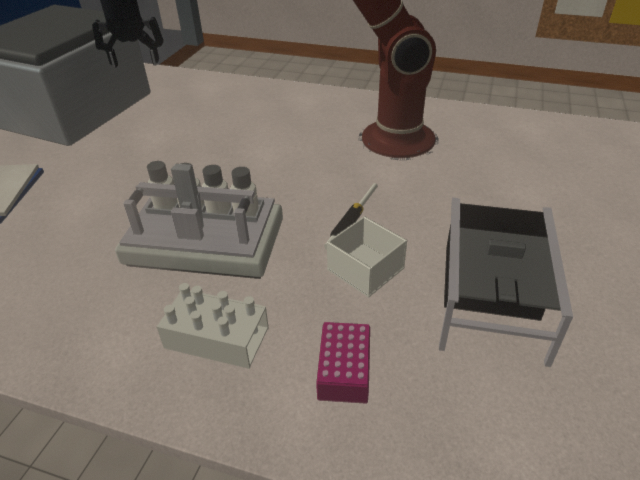

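View pics/top.png

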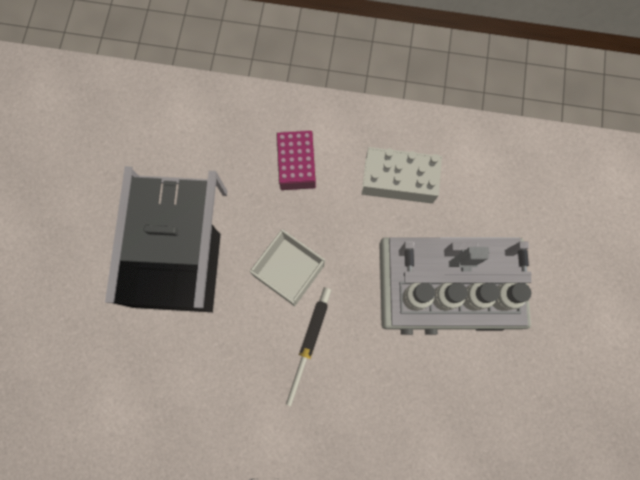

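```bash
cat > h.py <<'E'
from station import arm, snapshot, camera_info, ticket
import numpy as np, cv2
from scipy.spatial.transform import Rotation as Ro
def cast(name,uv,z,pose=None):
    c=camera_info(name); d=np.array([(uv[0]-c["cx"])/c["fx"],(uv[1]-c["cy"])/c["fy"],1.])
    if name=="wrist":
        T=c["T_tool_cam"]; R=Ro.from_quat(pose[1]).as_matrix()
        o=R@T[:3,3]+pose[0]; d=R@T[:3,:3]@d
    else:
        o=-c["R"].T@c["t"]; d=c["R"].T@d
    return o+d*(z-o[2])/d[2]
def proj(name,X,pose=None):
    c=camera_info(name)
    if name=="wrist":
        T=c["T_tool_cam"]; R=Ro.from_quat(pose[1]).as_matrix()
        p=T[:3,:3].T@(R.T@(np.array(X)-pose[0])-T[:3,3])
    else: p=c["R"]@np.array(X)+c["t"]
    return np.array([c["fx"]*p[0]/p[2]+c["cx"],c["fy"]*p[1]/p[2]+c["cy"]])
def pose(): return np.array(arm.read_tool_pos()),np.array(arm.read_eef_rot())
def q(yaw,tilt=None):
    """tool down; finger closing line (tool y) at world angle yaw+90deg... tool x along yaw"""
    R=Ro.from_euler('z',yaw)*Ro.from_quat([1,0,0,0])
    if tilt is not None: R=Ro.from_rotvec(tilt)*R
    return R.as_quat()
def wsnap(fn):
    p=pose(); im=snapshot("wrist"); cv2.imwrite(fn,im); np.savez(fn[:-4]+".npz",p=p[0],q=p[1]); return p,im
E
python3 - <<'E'
from h import *
pr=lambda n,u,z:print(n,u,np.round(cast("top",u,z),3))
for u in[(422,291),(455,291),(486,290),(517,290)]:pr("cap",u,.165)
for u in[(383,327),(530,327)]:pr("shaker near corners",u,.03)
for u in[(383,239),(528,239)]:pr("shaker far",u,.065)
for u in[(283,233),(324,262),(293,302),(251,268)]:pr("caddy",u,.075)
for u in[(127,169),(213,172),(111,301),(200,305)]:pr("rails",u,.127)
pr("grip",(161,229),.1465); pr("wedge",(478,252),.214)
E
```

```text
cap (422, 291) [ 0.499 -0.219  0.165]
cap (455, 291) [ 0.508 -0.278  0.165]
cap (486, 290) [ 0.519 -0.333  0.165]
cap (517, 290) [ 0.528 -0.388  0.165]
shaker near corners (383, 327) [ 0.433 -0.174  0.03 ]
shaker near corners (530, 327) [ 0.48  -0.472  0.03 ]
shaker far (383, 239) [ 0.608 -0.146  0.065]
shaker far (528, 239) [ 0.655 -0.441  0.065]
caddy (283, 233) [0.586 0.058 0.075]
caddy (324, 262) [ 0.539 -0.034  0.075]
caddy (293, 302) [0.45  0.015 0.075]
caddy (251, 268) [0.504 0.11  0.075]
rails (127, 169) [0.654 0.382 0.127]
rails (213, 172) [0.675 0.212 0.127]
rails (111, 301) [0.393 0.349 0.127]
rails (200, 305) [0.412 0.182 0.127]
grip (161, 229) [0.541 0.28  0.146]
wedge (478, 252) [ 0.574 -0.298  0.214]
```

```bash
python3 - <<'E'
from h import *
arm.movep([.57,-.29,.40],q(1.73)); wsnap("pics/w1.png")
arm.movep([.53,.28,.40],q(1.69)); wsnap("pics/w2.png")
print(arm.read_time())
E
```

```text
3.9167
```

View pics/w1.png

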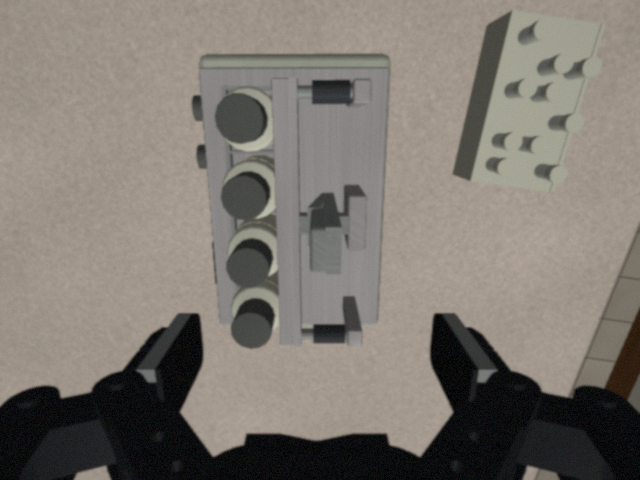

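View pics/w2.png

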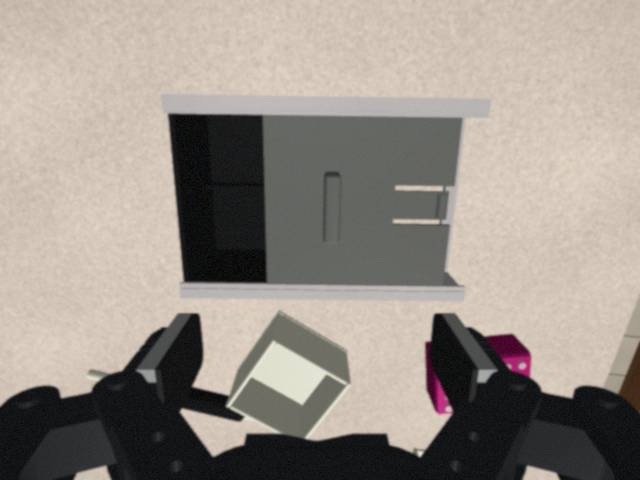

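```bash
python3 - <<'E'
from h import *
im=cv2.imread("pics/w1.png");d=np.load("pics/w1.npz");p=(d['p'],d['q']);print(p)
m=(im.max(2)<85).astype(np.uint8);m[:, :190]=0;m[:,290:]=0;m[345:]=0
m=cv2.morphologyEx(m,cv2.MORPH_OPEN,np.ones((9,9)))
cs=[]
for c in cv2.findContours(m,cv2.RETR_EXTERNAL,cv2.CHAIN_APPROX_NONE)[0]:
    if cv2.contourArea(c)<700: continue
    (x,y),r=cv2.minEnclosingCircle(c); a=cast("wrist",(x,y),.17,p); cs.append(a); print((round(x),round(y),round(r,1)),cv2.contourArea(c),np.round(a,4))
cv2.imwrite("pics/w1c.png",np.hstack([cv2.resize(im[190:300,280:380],None,fx=4,fy=4,interpolation=cv2.INTER_CUBIC),cv2.resize(m[190:300,190:290]*255,None,fx=4,fy=4)[...,None].repeat(3,2)]))
for u in[(311,230),(341,230),(341,272),(311,272)]:print("wedge",np.round(cast("wrist",u,.214,p),4))
for u in[(201,68),(389,68),(378,322)]:print("plat",np.round(cast("wrist",u,.07,p),4))
d=np.load("pics/w2.npz");p=(d['p'],d['q'])
for u in[(163,95),(490,99),(490,116),(181,297),(464,299),(464,287)]:print("rail",np.round(cast("wrist",u,.127,p),4))
for u in[(324,172),(340,172),(340,243),(324,243)]:print("grip",np.round(cast("wrist",u,.1465,p),4))
E
```

```text
(array([ 0.56884378, -0.29231778,  0.39939407]), array([ 6.50167609e-01,  7.59790031e-01, -1.05464387e-03, -2.78624639e-04]))
(252, 322, 24.6) 1465.0 [ 0.5272 -0.3864  0.17  ]
(250, 263, 24.7) 1602.5 [ 0.5201 -0.3334  0.17  ]
(246, 195, 24.5) 1666.5 [ 0.511  -0.2785  0.17  ]
(241, 117, 26.1) 1873.0 [ 0.5016 -0.2222  0.17  ]
wedge [ 0.5636 -0.2864  0.214 ]
wedge [ 0.5837 -0.2832  0.214 ]
wedge [ 0.5889 -0.3132  0.214 ]
wedge [ 0.5682 -0.3164  0.214 ]
plat [ 0.4415 -0.1853  0.07  ]
plat [ 0.616  -0.1581  0.07  ]
plat [ 0.6591 -0.4204  0.07  ]
rail [0.3944 0.3611 0.127 ]
rail [0.6618 0.3893 0.127 ]
rail [0.6651 0.3763 0.127 ]
rail [0.4117 0.1807 0.127 ]
rail [0.6815 0.2102 0.127 ]
rail [0.6787 0.2224 0.127 ]
grip [0.5327 0.3165 0.1465]
grip [0.5457 0.3181 0.1465]
grip [0.5538 0.2578 0.1465]
grip [0.5401 0.2562 0.1465]
```

View pics/w1c.png

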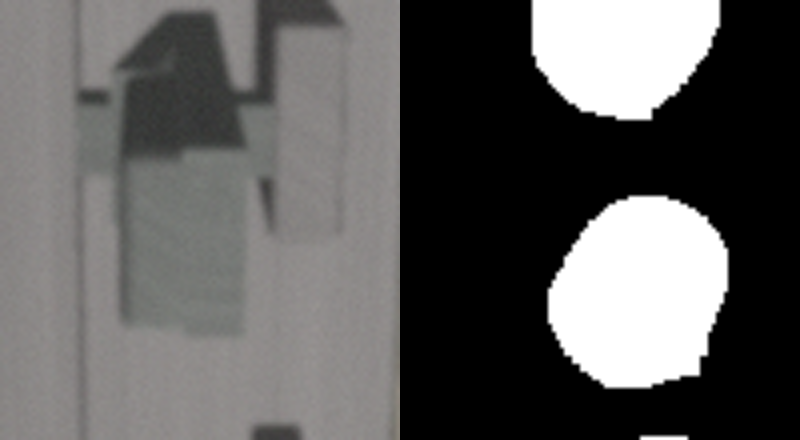

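The scene holds four bottles, at w1 pixels (241,117), (246,195), (250,263) and (252,322). The wedge tail is centred at (326,250) and the cover grip at w2 (332,208). Next I'll grip the wedge.

```bash
cat >> h.py <<'E'
SY=.158; WX,WY=.5761,-.3000
sx=np.array([np.cos(SY),np.sin(SY),0]); sy=np.array([-np.sin(SY),np.cos(SY),0])
WC=np.array([WX,WY,0]); SO=WC-.0176*sx
def F():
    f=np.array(arm.read_ft_force()); return np.round([f@sx,f@sy,f[2]],1)
E
python3 - <<'E'
from h import *
Q=q(SY+np.pi/2)
arm.movep(WC+[0,0,.34],Q); arm.line_to(WC+[0,0,.254]); arm.pause(.3)
print(F(),pose()); arm.move_gripper(.5); f0=F()
arm.move_gripper(0,20); arm.pause(.3); print(f0,F(),arm.read_opening(),arm.read_finger_force(),arm.read_wrist_torque(),arm.read_tool_pos(),arm.read_time())
wsnap("pics/w3.png")
E
```

```text
[ 1.  -0.   0.9] (array([ 0.57640079, -0.30008393,  0.25489523]), array([6.49139673e-01, 7.60668807e-01, 2.05838663e-04, 7.80622118e-04]))
[-0.2  0.8 -0.6] [-0.3  0.6  0.4] 0.25201739498449727 23.041292130947113 [ 0.02887127  0.14464058 -0.01652986] [ 0.57602328 -0.30003974  0.25401361] 8.1417
```

View pics/w3.png

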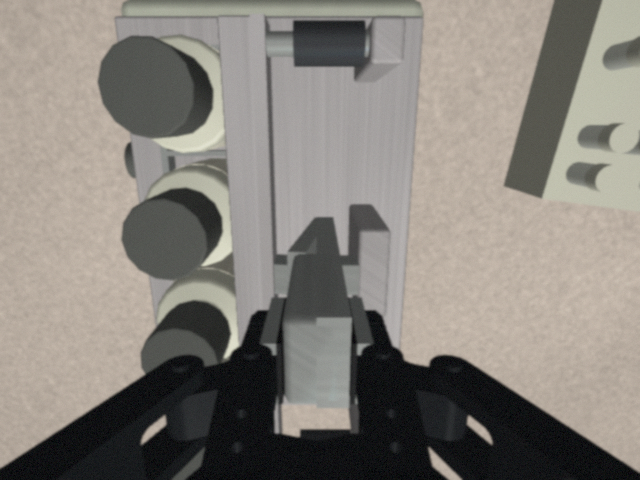

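```bash
cat >> h.py <<'E'
def rock(a,h,v=.04):
    P=WC+[0,0,.134]; R=Ro.from_rotvec(sx*a); Q=(R*Ro.from_quat(q(SY+np.pi/2))).as_quat()
    arm.line_to(P+R.apply([0,0,.120+h]),velocity=v,ori=Q)
E
python3 - <<'E'
from h import *
arm.move_gripper(0,110); arm.pause(.2); print(F(),arm.read_opening())
for a,h in [(.05,.0005),(.1,.001),(.16,.002),(.08,.0025),(0,.003),(-.08,.004),(-.16,.0045)]:
    rock(a,h); print(a,h,F(),np.round(arm.read_wrist_torque(),2))
print(arm.read_time(),pose())
wsnap("pics/w4.png")
E
```

```text
[-2.   0.1  3. ] 0.23921297201715494
0.05 0.0005 [-1.7  1.1  2.1] [-0.06  0.42  0.07]
0.1 0.001 [-0.4  0.9 -0.4] [-0.08  0.17  0.09]
0.16 0.002 [ 1.2 -0.  -5.4] [-0.29 -0.25  0.12]
0.08 0.0025 [  3.8  -1.9 -11.4] [-0.3  -0.77  0.06]
0 0.003 [  4.   -1.5 -15. ] [-0.11 -0.84  0.01]
-0.08 0.004 [  4.6  -3.  -16. ] [-0.02 -1.02  0.08]
-0.16 0.0045 [  4.5  -3.3 -15.9] [ 0.28 -0.96  0.03]
11.125 (array([ 0.57289395, -0.28065319,  0.25604265]), array([ 0.64758786,  0.75782613, -0.05175693,  0.0604214 ]))
```

View pics/w4.png

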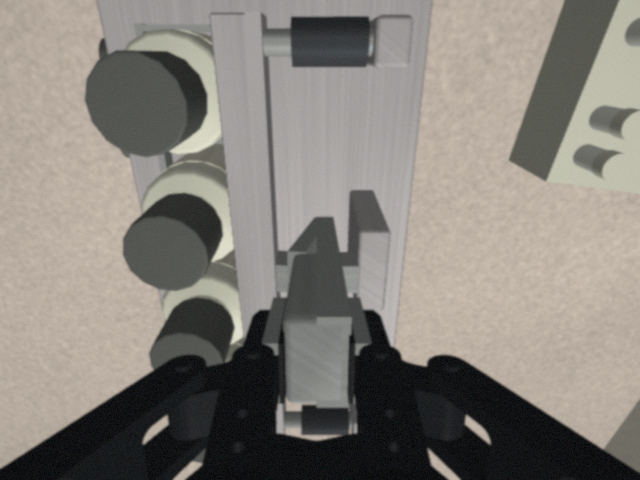

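```bash
python3 - <<'E'
from h import *
h=.0045;a=-.16;s=1;i=0
while h<.050 and i<140:
    f=F(); pull=-f[2]
    h+= .0014 if pull<14 else .0009 if pull<20 else .0003 if pull<25 else 0
    a+=s*.08
    if abs(a)>.155: s=-s
    rock(a,h,.05); i+=1
    if i%6==0: print(round(a,2),round(h,4),F(),round(arm.read_time(),1))
    if np.hypot(*F()[:2])>17: print("lateral",F());break
print(i,h,a,F(),arm.read_opening(),arm.read_time()); wsnap("pics/w5.png")
E
```

```text
0.0 0.0099 [  3.9   2.1 -20.4] 13.3
0.16 0.0147 [  1.8   4.2 -13.9] 15.5
0.0 0.0206 [  1.1   1.1 -15.8] 17.7
-0.16 0.026 [ -1.6  -0.5 -12.6] 20.0
0.0 0.0319 [  0.3   0.7 -15. ] 22.3
0.16 0.0383 [ -1.6   2.7 -12.9] 24.7
0.0 0.0457 [-4.2  0.6 -5. ] 27.2
46 0.05129999999999999 0.0 [-5.5  1.6 -1.7] 0.2411216729697161 28.8583
```

View pics/w5.png

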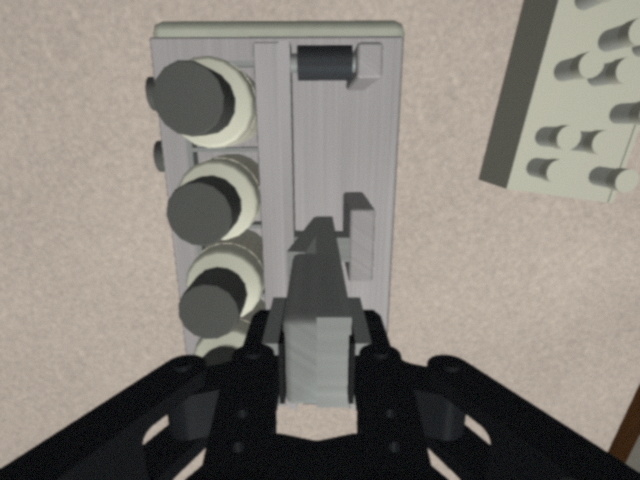

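```bash
python3 - <<'E'
from h import *
rock(0,.06,.05); print(F())
p=np.array(arm.read_tool_pos()); arm.line_to([p[0],p[1],.44]); print(F(),arm.read_opening(),arm.read_time())
im=snapshot("top"); cv2.imwrite("pics/top2.png",im)
b,g,r=[im[...,i].astype(int) for i in range(3)]
print(im[200,350],im[268,288],im[330,260])
m=((r-g)<3).astype(np.uint8); m[:200]=0;m[340:]=0;m[:,:230]=0;m[:,350:]=0
m=cv2.morphologyEx(m,cv2.MORPH_OPEN,np.ones((13,13)))
c=max(cv2.findContours(m,0,2)[0],key=cv2.contourArea); print(cv2.minAreaRect(c),cv2.contourArea(c)); print(cv2.boxPoints(cv2.minAreaRect(c)))
crop=im[215:345,225:355].copy(); cr=cv2.resize(crop,None,fx=4,fy=4,interpolation=2)
cv2.imwrite("pics/top2c.png",cr)
E
```

```text
[-4.1 -0.3 -0.3]
[ 1.   0.3 -3.4] 0.24051162103524934 30.225
[160 170 183] [167 181 184] [151 162 174]Traceback (most recent call last):
  File "<stdin>", line 9, in <module>
ValueError: max() iterable argument is empty
```

```bash
python3 - <<'E'
from h import *
im=cv2.imread("pics/top2.png")
b,g,r=[cv2.GaussianBlur(im,(3,3),0)[...,i].astype(int) for i in range(3)]
m=((r-g)<8).astype(np.uint8); m[:200]=0;m[340:]=0;m[:,:230]=0;m[:,350:]=0
m=cv2.morphologyEx(m,cv2.MORPH_OPEN,np.ones((13,13)))
c=max(cv2.findContours(m,0,2)[0],key=cv2.contourArea); print(cv2.minAreaRect(c),cv2.contourArea(c)); print(cv2.boxPoints(cv2.minAreaRect(c)))
cr=cv2.resize(im[215:345,225:355],None,fx=4,fy=4,interpolation=2)
cv2.drawContours(cr,[(c-[225,215])*4],-1,(0,0,255),1)
cv2.imwrite("pics/top2c.png",cr)
E
```

```text
((287.60540771484375, 266.6675720214844), (57.4937858581543, 55.80278778076172), 36.02737808227539) 2935.5
[[247.94594 272.3243 ]
 [280.76758 227.1946 ]
 [327.2649  261.01083]
 [294.44324 306.14056]]
```

View pics/top2c.png

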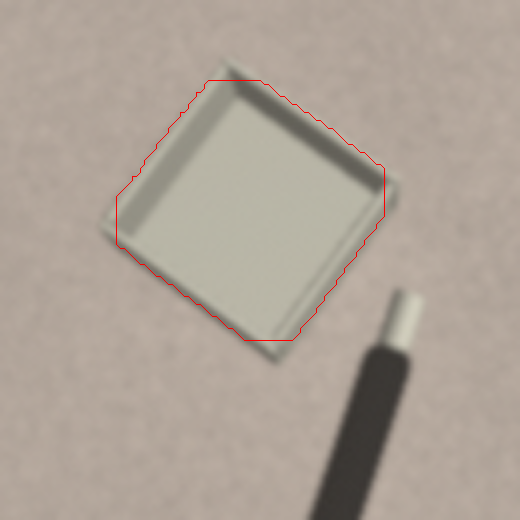

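The caddy rim corners are at about (282.5,230.5), (324.5,261), (294,305) and (250,270.5), so it hasn't moved. Next I'll place the wedge in it.

```bash
python3 - <<'E'
from h import *
P=np.array([cast("top",u,.075) for u in[(282.5,230.5),(324.5,261.2),(293.5,304),(250.5,270.5)]]); print(np.round(P,4))
C=P.mean(0)
e=P[1]-P[0]+P[2]-P[3]   # edge dir
th=np.arctan2(e[1],e[0]); print(C,th,[np.linalg.norm(P[i]-P[i-1]) for i in range(4)])
th=(th+np.pi/4)%(np.pi/2)-np.pi/4; print(th)
u=np.array([np.cos(th),np.sin(th),0]); Q=q(th+np.pi/2)
T=np.array([C[0],C[1],0])-.026*u
arm.line_to([.53,-.14,.44],velocity=.25)
arm.movep(T+[0,0,.36],Q)
arm.line_to(T+[0,0,.20]); z=.20; arm.pause(.2); f0=F()
while z>.176:
    z-=.002; arm.line_to(T+[0,0,z],velocity=.03)
    if F()[2]-f0[2]>3: break
print(z,f0,F(),arm.read_time())
wsnap("pics/w6.png")
E
```

```text
[[ 0.5906  0.0604  0.075 ]
 [ 0.5412 -0.0343  0.075 ]
 [ 0.4463  0.0129  0.075 ]
 [ 0.4989  0.1096  0.075 ]]
[0.51925969 0.03715472 0.075     ] -2.0603871839164314 [np.float64(0.10407232439813704), np.float64(0.10687642852959998), np.float64(0.10597445398987412), np.float64(0.11007241781884793)]
-0.48959085712153483
0.184 [-0.7 -0.5 -3.3] [-2.2 -0.5  6.1] 35.45
```

View pics/w6.png

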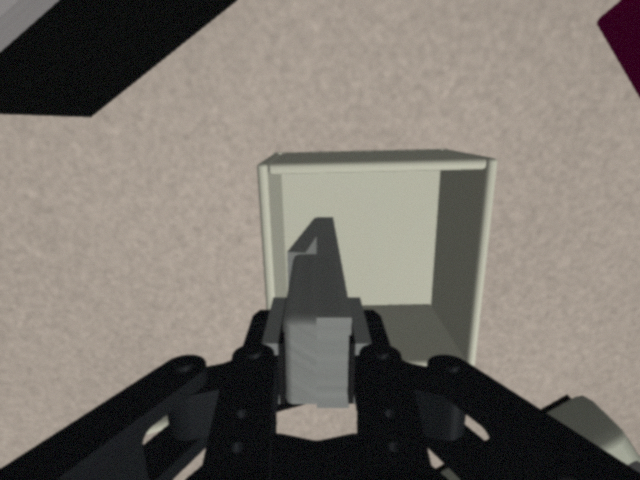

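```bash
cat >> h.py <<'E'
BY=.112; bx=np.array([np.cos(BY),np.sin(BY),0]); by=np.array([-bx[1],bx[0],0]); BO=np.array([.4877,.2797,0])
def FB():
    f=np.array(arm.read_ft_force()); return np.round([f@bx,f@by,f[2]],1)
E
python3 - <<'E'
from h import *
arm.move_gripper(.6,40); p=np.array(arm.read_tool_pos()); arm.line_to(p+[0,0,.17]); 
im=snapshot("top"); cv2.imwrite("pics/top3.png",im)
G=np.array([.5431,.2872,0]); Q=q(BY+np.pi/2)
arm.movep(G+[0,0,.28],Q); arm.line_to(G+[0,0,.201]); print(FB(),F())
arm.move_gripper(0,40); arm.pause(.2); print(FB(),arm.read_opening(),arm.read_tool_pos())
d=0
while d<.074:
    d+=.008 if d<.06 else .004; arm.line_to(G+d*bx+[0,0,.201],velocity=.06); f=FB(); 
    if abs(f[0])>8: print("stop");break
print(d,f,arm.read_tool_pos(),arm.read_opening(),arm.read_time())
E
```

```text
[0.3 0.  1. ] [0.3 0.  1. ]
[-1.  -0.9  6.5] 0.14969313614111993 [0.54344404 0.28747734 0.2021808 ]
0.07600000000000001 [-6.1 -2.3  8.9] [0.61688582 0.29523233 0.20221292] 0.15365228332514824 42.5417
```

```bash
python3 - <<'E'
from h import *
arm.move_gripper(.5); p=np.array(arm.read_tool_pos()); arm.line_to(p+[0,0,.10])
arm.movep(BO+[0,0,.40]-.02*by,q(BY+np.pi/2)); pb,ib=wsnap("pics/w7.png")
M=SO-.045*sx
arm.movep(M+[0,0,.40]-.03*sy,q(SY+np.pi/2)); ps,is_=wsnap("pics/w8.png")
print(arm.read_time())
def circ(im,c,r,p):
    t=np.linspace(0,2*np.pi,60); pts=np.array([proj("wrist",c+r*np.array([np.cos(a),np.sin(a),0]),p) for a in t])
    cv2.polylines(im,[np.int32(pts*8)],True,(0,0,255),1,cv2.LINE_AA,3)
for k in(-87,-29,29,87): circ(is_,M+k/1000*sy+[0,0,.17],.018,ps)
for a in(-1,1):
  for b in(-1,1):
    circ(ib,BO+a*.0415*bx+b*.0415*by+[0,0,.005],.026,pb)
pts=[proj("wrist",BO+x*bx+y*by+[0,0,.115],pb) for x,y in[(-.086,-.086),(.086,-.086),(.086,.086),(-.086,.086)]]
cv2.polylines(ib,[np.int32(np.array(pts)*8)],True,(0,0,255),1,cv2.LINE_AA,3)
cv2.imwrite("pics/w78.png",np.vstack([is_[:300],ib[:300]]))
E
```

```text
46.7083
```

View pics/w78.png

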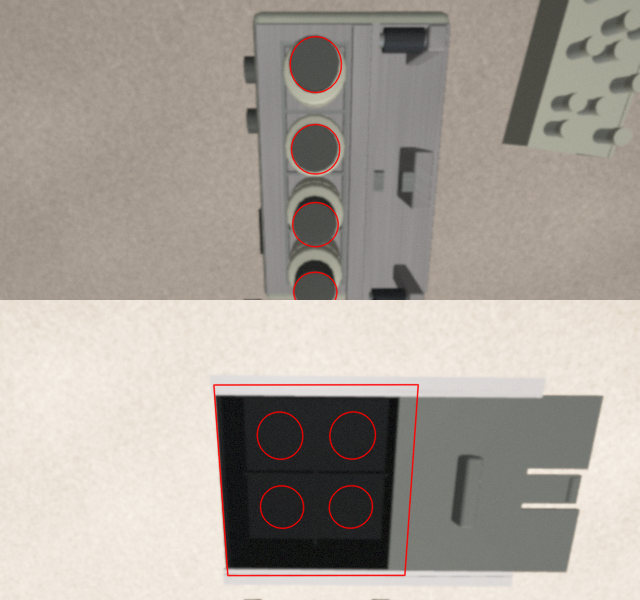

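```bash
cat >> h.py <<'E'
def bottle(k,cx,cy):
    B=SO-.045*sx+k/1000*sy; Q=q(SY+np.pi/2); D=BO+cx*bx+cy*by
    arm.move_gripper(.75); arm.movep(B+[0,0,.367],Q); arm.line_to(B+[0,0,.217],velocity=.2)
    arm.pause(.1); f0=F(); arm.move_gripper(0,50); arm.pause(.1); print(k,"grip",arm.read_opening(),f0,F())
    arm.line_to(B+[0,0,.237],velocity=.05); print("lift",F()); arm.line_to(B+[0,0,.367],velocity=.25)
    arm.movep(D+[0,0,.345],q(BY+np.pi)); arm.pause(.3); print("carry",F(),arm.read_opening())
    arm.line_to(D+[0,0,.170],velocity=.12); print("in",F()); z=.162
    f0=F()
    while z>.148:
        z-=.002; arm.line_to(D+[0,0,z],velocity=.05)
        if F()[2]-f0[2]>2.5: break
    print("z",z,F()); arm.move_gripper(.58); arm.line_to(D+[0,0,.30],velocity=.2); print(F(),arm.read_time())
E
python3 - <<'E'
from h import *
bottle(87,.037,-.0415)
p,im=wsnap("pics/w9.png")
E
```

```text
87 grip 0.40643243248566846 [ 0.3  0.3 -0.1] [-2.   0.4  6.2]
lift [-0.6 -0.6 -0.7]
carry [ 0.1  0.8 -0.4] 0.4071725136311988
in [-0.6  0.7 -1.3]
z 0.154 [-1.2 -0.8  8.4]
[-0.  -0.9 -0.4] 56.2
```

View pics/w9.png

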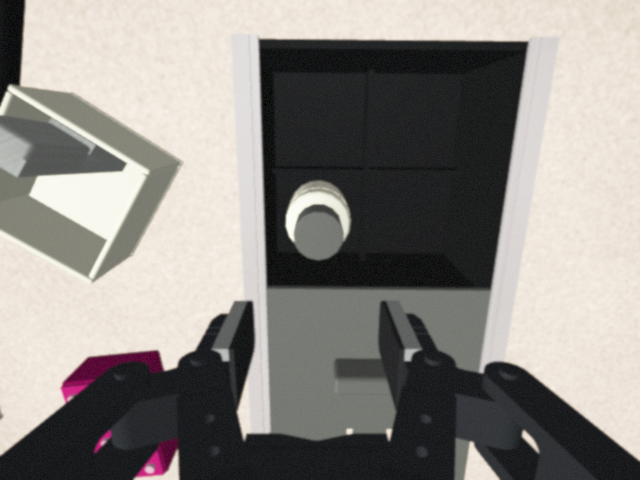

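The first bottle stands upright in its compartment, with its cap at (318,232). The wedge is leaning in the caddy at the top left. Now the other three.

```bash
python3 - <<'E'
from h import *
bottle(29,.037,.0415); bottle(-29,-.0415,-.0415); bottle(-87,-.0415,.0415)
arm.movep(BO+[0,0,.40]-.02*by,q(BY+np.pi/2)); p,im=wsnap("pics/w10.png"); a=snapshot("scene"); cv2.imwrite("pics/scene2.png",a)
cv2.imwrite("pics/v10.png",np.hstack([im[:300:1,160:],a[100:400,80:400]]))
E
```

```text
29 grip 0.40091811654115983 [ 0.5 -0.5 -0.5] [-2.1  0.3  5.6]
lift [-0.1  0.3 -1.9]
carry [-0.1  0.  -1.6] 0.4063227677628325
in [ 0.2 -0.2 -1.5]
z 0.154 [-3.3 -3.8 10.4]
[-0.4  0.5 -1. ] 67.5
-29 grip 0.4045829040208843 [-0.4  0.1  0.6] [-1.4 -0.   5.9]
lift [-0.4 -0.4 -1.5]
carry [ 0.3  0.  -1.4] 0.40040078586434036
in [-0.1  1.1 -1.6]
z 0.156 [-0.  -0.6  1.3]
[-0.6 -0.5  0.8] 78.85
-87 grip 0.40386589584615207 [-0.4 -0.1 -0.2] [-0.9 -0.4  6.4]
lift [-0.3 -0.5 -1.4]
carry [ 1.4 -0.2 -1.6] 0.4074490155855771
in [ 0.9  0.2 -2.5]
z 0.154 [-2.9 -2.7  9.1]
[ 0.5 -0.8 -0.3] 90.8333
```

View pics/v10.png

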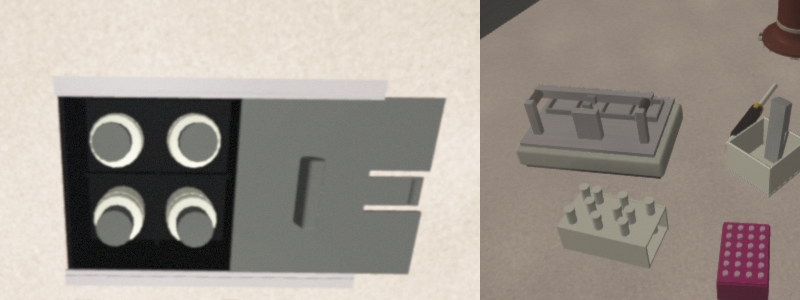

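```bash
python3 - <<'E'
from h import *
G=np.array([.6170,.2953,0]); Q=q(BY+np.pi/2)
arm.move_gripper(.5)
arm.movep(G+[0,0,.29],Q); arm.line_to(G+[0,0,.201]); arm.move_gripper(0,60); arm.pause(.2); print(FB(),arm.read_opening())
G=np.array(arm.read_tool_pos());G[2]=.201; d=0
while d<.162:
    d+=.008 if d<.125 else .003; arm.line_to(G-d*bx,velocity=.06 if d<.13 else .03); f=FB()
    if d>.12: print(round(d,3),f,np.round((np.array(arm.read_tool_pos())-BO)@bx,4))
    if abs(f[0])>(14 if d<.13 else 30) or abs(f[1])>15: print("stop",d,f);break
print(arm.read_opening(),arm.read_time())
E
```

```text
[-3.  -0.8  5.2] 0.1445722237348098
0.12 [-0.6 -0.2  8.2] 0.0101
0.128 [-0.5 -0.6  8.9] 0.0021
0.131 [1.3 1.1 7. ] -0.0002
0.134 [ 0.7 -0.1  7.1] -0.0031
0.137 [0.9 1.1 6.6] -0.0061
0.14 [3.7 1.3 6. ] -0.0079
0.143 [9.3 1.4 3.4] -0.0084
0.146 [13.8  1.7 -0.7] -0.0094
0.149 [14.6  2.2 -1.6] -0.0118
0.152 [4.3 0.9 7.7] -0.0188
0.155 [ 1.4 -0.1  8.1] -0.0241
0.158 [3.9 1.3 6.9] -0.0258
0.161 [9.3 1.1 2.4] -0.0262
0.164 [15.   2.3 -2.8] -0.0266
0.147379115356494 101.7917
```

```bash
python3 - <<'E'
from h import *
arm.move_gripper(.5); p=np.array(arm.read_tool_pos()); arm.line_to(p+[0,0,.10]); arm.movep([.50,.26,.40],q(BY+np.pi/2)); p,im=wsnap("pics/w11.png")
arm.move_j([1.143,.615,-.013,1.423,.008,1.103,-.04]); a=snapshot("scene"); t=snapshot("top"); print(arm.read_time())
for x in(-.025,): print(proj("wrist",BO+x*bx+[0,0,.1465],p)-[100,0])
v=np.zeros((600,800,3),np.uint8); v[:300,:400]=im[:300,100:500]; v[:300,400:]=t[120:420,100:500]; v[300:,:500]=a[130:430,90:590]
cv2.imwrite("pics/v11.png",v)
E
```

```text
106.825
[174.7684862  191.54994595]
```

View pics/v11.png

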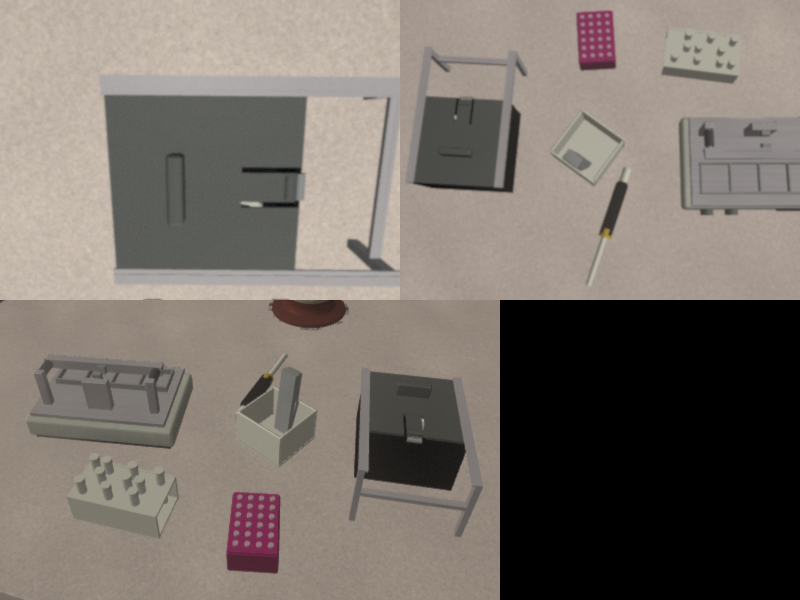

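The picture shows the cover shut, with its grip at (175,189) against a predicted (175,191.5). The push force also peaked and dropped as the tab passed the ledge. The wedge is leaning in the caddy, and nothing else looks out of place.

```bash
python3 -c "
from h import *
print(ticket.finish_job())"
```

```text
the job is handed in; nothing more can be done
None
```

I handed the job in at about 107 s: the wedge is leaning in the caddy, all four bottles were upright, one per compartment, when last seen just before closing, and the cover is shut with the push force showing the tab's click (the hand-in returned no verdict).

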